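# Dock a micro-tube carrier in the code reader and hold it down

### The arm

A 6-joint arm with a two-finger parallel gripper is mounted at the origin on the work surface. World frame = base frame: x ahead of the robot, y to its left, z up, the work surface at z = 0. Lengths are in mm, angles in rad, forces in N, time in s.
With the tool pointing down it reaches from about 300 to 775 mm from the base axis. Payload 14.6 kg.
Tool frame: the origin (TCP) lies at the very end of the fingers, on their centre line; the grasp point (between the pads) lies 19 mm behind it; z points along the fingers, y is the line along which they close (so a half turn about z gives the same grasp; the last joint's range is limited). The gripper opens to 85 mm and grips with 20 to 120 N. Pads are 22 mm wide; open, the fingers measure 114 mm over their backs; the gripper's body (76 mm by 85 mm) begins 54 mm behind the grasp point. The pads swing forward as they close: fully open they stand 13 mm farther back than shut.
Start: joints at [1.201, 0.3, 1.521, -0, 1.321, -0.067], TCP at [164.004, 524.969, 231.281] pointing down, gripper open.
Joint ranges: [-3.03, 3.03], [-0.79, 2.21], [0.23, 2.52], [-1.04, 4.18], [0, 3.07], [-2.55, 2.55]. Speed limits (rad/s): [2.22, 2.22, 2.57, 3.14, 3.14, 3.14].

### API

Orientations are given as a rotation vector (axis times angle).
In Python, from cell import readout, camera, camera_params, r gives the robot as it stands. The module is installed in compiled form; this text tells all that it offers.
- The arm moves only by the shell command python3 -m inch 'ROWS'. ROWS is JSON, a list of rows, each a list of 5 numbers: the finger opening in mm, from 0 to 85.4, then the shift along the tool's x, y, z each as a share of 30 cm, from -1 to 1, then the turn about the tool's z as a share of 60 degrees, from -1 to 1. A call has exactly 8 rows; each row is the pose to reach, as a shift and turn from the pose commanded when the call began, along the tool's axes at that moment; what a row does not reach only later rows make up. A row lasts 1/8 s, in which the tool goes at most 62.5 mm and 10.7 degrees, less where a joint would pass 70% of its speed; a pose out of reach is approached as far as the arm can. A call with a number of a shift or a turn outside -1 to 1 is refused whole. A call with a gripper value outside its range is refused whole. The fingers move at their own pace and stop on an object; the grip force is fixed at half the most. Time passes only in rows, so rows that repeat a pose let the fingers close, or fill a call up. It gives the time, the measured TCP pose, the force, the opening and the grip force at its end, in the units of the state.
- readout.read_state(): the state, without advancing time (a new reading comes with each control period).
- camera(name): name is "scene" or "top" or "wrist"; returns the picture (384x512x3 uint8, red, green, blue); there is no depth.
- camera_params(name): a dict with "K" (3x3 intrinsics, pixels), "camera_from_world" (4x4, takes a point from world to camera coordinates). Camera axes: x right, y down, z forward; pixel columns grow to the right and rows downward; lengths in mm; the calibration is good to about 2 mm. A picture is of the moment at which its call begins: read the wrist's pose just before it. camera_params takes no time and is no camera call; for the wrist camera it gives the pose at the moment of the call.
- r.finish_job(): hands the job in; it is judged then, once.
The state is a dict: "clock": time; "q": joint angles; "qvel": joint speeds; "tau": joint torques, N m; "tcp_pos": TCP position; "ee_rot": TCP orientation; "wrist_force": force on the tool from outside, world axes, zero at the start; "wrist_torque": the same for the moment, N m; "width": opening from 0.0 (shut) to 1.0 (fully open); "gripper_force": force on a finger pad.
Only numpy, scipy, OpenCV 4.12 (cv2) and the standard library are available. Lean on these libraries where they do the work, as an engineer would, in place of code of your own. Each camera call takes 0.05 s, during which the arm holds its last target. There are 200 camera calls.

### The job

Pick up the purple micro-tube carrier by its white grip, slide it nose first into the bay of the black reader, under the hood, over the hidden locating pin until the slot in its underside drops onto the pin and it lies flat on the sprung bed, then press it down until the bed is fully home. Finish while still gripping the carrier and holding it down: the reader reads only as long as the bed is kept down. Leave everything else on the bench where it is.

Things in the scene. Friction and masses are not known exactly. Their poses are not given: they have to be found in the camera images.
- carrier: Purple block-shaped carrier, 130 (x) x 72 (y) x 30 mm (z), about 0.3 kg; lilac micro-tube caps make its front part 34 mm tall. Origin: centre of its underside. +x points to its nose (which goes into the bay first), z up. A white upright grip stands near its tail. The underside is flat but for one slot (carrier_hole). At the start it stands flat on the bench.
- carrier_grip (a point): Point on the carrier's white grip at which to take it, 42 mm behind the carrier's origin (towards the tail), 66 mm above the underside. The grip is an upright block 32 mm long (along carrier x), 16 mm thick (along y), from 30 to 84 mm above the underside: pinch it across its 16 mm, from above.
- carrier_hole (a point): Centre of the mouth of the slot in the carrier's underside, 20 mm ahead of the carrier's origin and so 62 mm ahead of the grip's middle and 45 mm behind the nose. The slot is 15 mm long (carrier x), 20 mm wide (y) and 24 mm deep. Axes as the carrier.
- dock: Black and grey code reader fixed to the bench, 215 x 124 mm, 114 mm tall. Origin: on the bench under the middle of the hood's front edge; +x points into the bay, y across, z up. The bay is 80 mm wide between straight walls, from the open end (x = -95 mm) to the back wall (x = +108 mm). Its floor is the sprung bed, top 30 mm above the bench when up.
- hood_edge (a point): Middle of the lower front edge of the reader's hood, right above the dock's origin, 92 mm above the bench. The hood covers the bay from here inwards; its top is 114 mm above the bench. In front of it the bay is open above, between guide rails 38 mm high over the bench.
- pin_zone (a point): Middle of the stretch where the pin's top may be: dock x = 18 mm, y = 0, z = 42 mm (12 mm over the raised bed). Under the hood, unseen from above, stands one fixed steel pin, 10 mm in diameter, tip chamfered; it differs each time, x = 8 to 28 mm, always y = 0: feel for it. It does not sink with the bed. Unless the pin is in its slot the carrier rides on the pin, 12 mm high.
- bed (a joint): Travel of the reader's sprung bed, m: 0 up, 0.008 fully pressed down (hard stop). It moves straight down without tilting. About 8.5 N starts it, about 12.5 N holds it at the stop (the carrier's own weight of about 3 N counts towards this and cannot press it alone); it springs back when let go.
- green_rack: Bystander: green rack with lilac-capped tubes, 200 x 100 mm, 113 mm tall; origin at the centre of its underside.
- white_rack: Bystander: white rack with orange-capped tubes, 180 x 90 mm, 103 mm tall; origin at the centre of its underside.
- disinfectant: Bystander: clear bottle, 60 mm in diameter, 150 mm tall; origin at the centre of its underside.
- pot: Bystander: small white pot with red cap, 34 mm in diameter, 42 mm tall, between the carrier and the reader; origin at the centre of its underside.
- pen: Bystander: blue pen lying along its x, 130 mm long, 9 mm thick; origin at the middle of its underside.
- marker_cup: Bystander: grey cup with markers, 72 mm in diameter, 130 mm tall with them; origin at the centre of its underside.
- gun_scanner: Bystander: black and grey hand scanner, 145 mm long, 36 mm tall; origin on its underside.

How it is judged:
By the outcome, as a careful person would: the job done as asked, in the order asked, and still so for the second after the job is handed in, while the arm keeps its last pose, push and grip.
It also fails if it takes over 54 s, if anything falls off the work surface, if the arm or the gripper's body presses on something with over 40 N, if the wrist force passes 120 N, or if a joint passes its speed limit or range.

## Working session

There is one attempt and no reset: what is moved stays moved. The work goes in short steps, Python scripts to look and compute and a shell command to move; the robot and the scene stay as the last step left them, time stands still between calls to the robot, and variables do not carry over. Pictures are saved under pics/ and viewed, at most 10 in all, crops included, and the job is handed in when it is done.

```bash
mkdir -p pics; cat > h.py <<'E'
import numpy as np, cv2
from cell import readout, camera, camera_params, r
def snap(n,f):
    P=camera_params(n); im=camera(n); cv2.imwrite('pics/'+f,cv2.cvtColor(im,cv2.COLOR_RGB2BGR)); return im,P
def plane(P,uv,z):
    T=P["camera_from_world"];R=T[:3,:3];c=-R.T@T[:3,3]
    d=R.T@np.linalg.inv(P["K"])@np.array([uv[0],uv[1],1.]); return c+d*(z-c[2])/d[2]
def proj(P,X):
    p=P["camera_from_world"]@np.append(X,1); p=P["K"]@p[:3]; return p[:2]/p[2]
E
python3 - <<'E'
from h import *
s=readout.read_state();print(s)
a,_=snap('top','top0.png');b,_=snap('scene','sc0.png')
import pickle;pickle.dump({n:camera_params(n) for n in('top','scene')},open('P.pkl','wb'))
P=camera_params('top');print(P)
E
```

```text
{'clock': 0.0, 'q': array([ 1.20139195e+00,  3.00519697e-01,  1.52158557e+00,  1.23726100e-05,
        1.32068031e+00, -6.66003922e-02]), 'qvel': array([-0.00206797,  0.00147692, -0.00041073, -0.00026294, -0.00045418,
        0.00045445]), 'tau': array([ 3.91605790e-04, -5.43520403e+01, -3.61779606e+01,  2.49161822e-06,
        3.99926445e-03, -1.22188698e-05]), 'tcp_pos': array([163.92590234, 524.76261881, 230.69275417]), 'ee_rot': array([-4.73792309e-01, -3.10538683e+00,  1.82524868e-03]), 'wrist_force': array([ 0.87336783, -0.46252338,  0.41937006]), 'wrist_torque': array([ 0.04677924, -0.00055183, -0.0491223 ]), 'gripper_force': 0.0, 'width': 1.0007036194017858}
{'K': array([[358.12657571,   0.        , 256.87131036],
       [  0.        , 358.12657571, 196.80570474],
       [  0.        ,   0.        ,   1.        ]]), 'camera_from_world': array([[-2.47345728e-02, -9.99623706e-01,  1.18594938e-02,
        -1.16278023e+00],
       [-9.88366345e-01,  2.26717695e-02, -1.50392681e-01,
         5.53409203e+02],
       [ 1.50067213e-01, -1.54414233e-02, -9.88555205e-01,
         1.19921216e+03],
       [ 0.00000000e+00,  0.00000000e+00,  0.00000000e+00,
         1.00000000e+00]])}
```

View pics/top0.png

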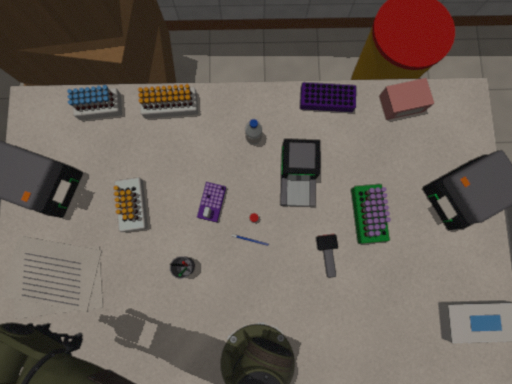

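View pics/sc0.png

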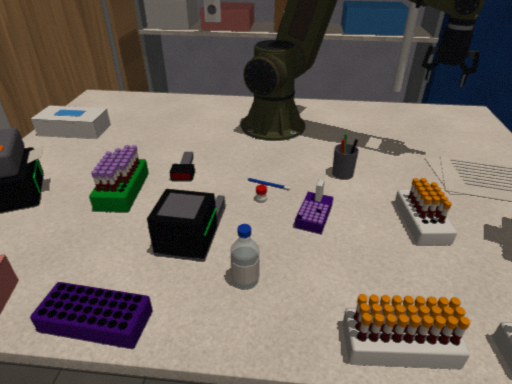

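The top view shows the carrier at about (211,202), with its nose up-image and its white grip at (207,212). The dock is at (298,172) with its hood up-image and its open bay down to row 207. The pot is at (254,217) and the pen at (252,240).

```bash
python3 - <<'E'
from h import *
import pickle
P=pickle.load(open('P.pkl','rb'))
a=cv2.imread('pics/top0.png');
c=np.hstack([cv2.resize(a[165:235,180:240],None,fx=6,fy=6,interpolation=cv2.INTER_CUBIC)[:420],cv2.resize(a[135:211,270:330],None,fx=6,fy=6,interpolation=cv2.INTER_CUBIC)[:420]])
c=np.hstack([c])
c=cv2.resize(c,(720,420));cv2.imwrite('pics/crop.png',c)
hsv=cv2.cvtColor(a,cv2.COLOR_BGR2HSV)
m=cv2.inRange(hsv,(120,60,30),(160,255,255)); m[:165]=0;m[240:]=0;m[:,:185]=0;m[:,240:]=0
ys,xs=np.nonzero(m);rc=cv2.minAreaRect(np.c_[xs,ys].astype(np.float32));print(rc)
for p in cv2.boxPoints(rc):print(p,plane(P['top'],p,30))
for n,uv,z in(('pot',(254,217),42),('hoodL',(283,176),114),('hoodR',(318,178),114)):print(n,plane(P['top'],uv,z))
E
```

```text
((211.34649658203125, 201.8257293701172), (20.935089111328125, 37.10342025756836), 14.931418418884277)
[196.4523  217.05394] [488.93430493 196.35443373  30.        ]
[206.01248 181.20332] [614.60269879 162.88606116  30.        ]
[226.24069 186.59752] [593.72880544  92.07334348  30.        ]
[216.68051 222.44814] [468.58142981 126.57616269  30.        ]
pot [483.27977918  -2.75572414  42.        ]
hoodL [ 609.59415145 -100.98653769  114.        ]
hoodR [ 600.30810708 -216.14484055  114.        ]
```

View pics/crop.png

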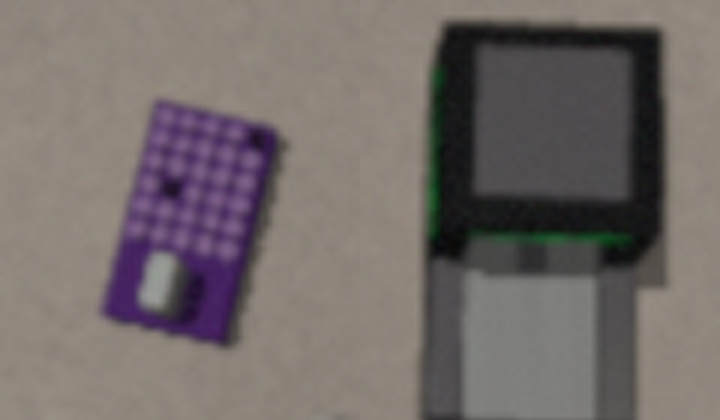

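The crop shows the carrier's grip at the lower left of the purple block. The dock's bay opens downward in the image, with its rails nearly parallel to world x. I'll move towards the carrier, using a helper that gives shifts in tool axes.

```bash
cat >> h.py <<'E'
from scipy.spatial.transform import Rotation as Ro
def togo(x,y,z,yaw):
    "yaw = heading of carrier nose (tool -x), rad; prints shares"
    s=readout.read_state();R=Ro.from_rotvec(s['ee_rot']).as_matrix()
    d=R.T@(np.array([x,y,z])-s['tcp_pos']);h=np.arctan2(-R[1,0],-R[0,0])
    t=-((yaw-h+np.pi)%(2*np.pi)-np.pi)
    print('t',round(s['clock'],2),'tcp',s['tcp_pos'].round(1),'head',h.round(4),'F',s['wrist_force'].round(1),'w',round(s['width'],3),'shares',(d/300).round(4),(t/np.radians(60)).round(4))
E
python3 -c "
from h import *
togo(501,155,230,-.26)"
python3 -m inch '[[85,-0.09,-0.05,0,0],[85,-0.18,-0.11,0,0],[85,-0.27,-0.16,0,0],[85,-0.36,-0.21,0,0],[85,-0.45,-0.26,0,0],[85,-0.54,-0.32,0,0],[85,-0.63,-0.37,0,0],[85,-0.72,-0.42,0,0]]'
python3 -c "
from h import *
togo(501,155,230,-.26)"
```

```text
t 0.1 tcp [163.9 524.8 230.8] head -0.3028 F [ 0.5  0.7 -0.1] w 0.999 shares [-1.44   -0.8415  0.0034] -0.0409
clock: 1.1
tcp_pos: [333.1, 339.4, 231.1]
ee_rot: [-0.474, -3.105, 0.0]
wrist_force: [1.1, 0.6, -0.8]
width: 0.995
gripper_force: 0.0
t 1.1 tcp [333.1 339.4 231.1] head -0.3028 F [ 1.1  0.6 -0.8] w 0.995 shares [-0.7174 -0.4199  0.0037] -0.0408
```

```bash

python3 -m inch '[[85,-0.09,-0.05,0,0],[85,-0.18,-0.11,0,0],[85,-0.27,-0.16,0,0],[85,-0.36,-0.21,0,-0.02],[85,-0.45,-0.26,0,-0.03],[85,-0.54,-0.32,0,-0.04],[85,-0.63,-0.37,0,-0.04],[85,-0.717,-0.42,0,-0.04]]'
python3 - <<'E'
from h import *
togo(501,155,230,-.26)
im,P=snap('wrist','w1.png');import pickle;pickle.dump(P,open('w1.pkl','wb'))
print(P)
E
```

```text
clock: 2.1
tcp_pos: [500.9, 155.0, 231.0]
ee_rot: [-0.409, -3.114, 0.0]
wrist_force: [0.5, 0.0, 0.7]
width: 0.997
gripper_force: 0.0
t 2.1 tcp [500.9 155.  231. ] head -0.261 F [0.5 0.  0.7] w 0.997 shares [-0.0004  0.0001  0.0033] -0.001
{'K': array([[291.13522821,   0.        , 255.13348706],
       [  0.        , 291.13522821, 187.51299365],
       [  0.        ,   0.        ,   1.        ]]), 'camera_from_world': array([[ 2.58913831e-01,  9.65900179e-01, -6.87751330e-04,
        -2.78543072e+02],
       [ 9.15220810e-01, -2.45101267e-01,  3.19837832e-01,
        -4.61543677e+02],
       [ 3.08762850e-01, -8.34398828e-02, -9.47472051e-01,
         2.38434425e+02],
       [ 0.00000000e+00,  0.00000000e+00,  0.00000000e+00,
         1.00000000e+00]])}
```

View pics/w1.png

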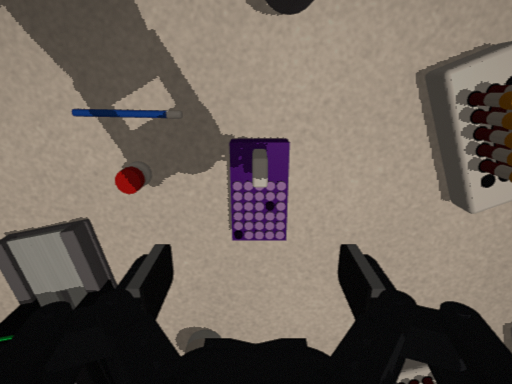

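The wrist view shows the carrier at columns 230–289, rows 139–240, with the grip at (260,168). The dock's open end is at lower left, rail corners near (3,237) and (88,222). The pot is at (130,180).

```bash
python3 - <<'E'
from h import *
import pickle
P=pickle.load(open('w1.pkl','rb'))
a=cv2.imread('pics/w1.png');hsv=cv2.cvtColor(a,cv2.COLOR_BGR2HSV)
m=cv2.inRange(hsv,(125,90,20),(160,255,255));m[:,:200]=0;m[:,320:]=0;m[250:]=0
ys,xs=np.nonzero(m);rc=cv2.minAreaRect(np.c_[xs,ys].astype(np.float32));print(rc)
for p in cv2.boxPoints(rc):print(p.round(1),plane(P,p,30).round(1))
g=cv2.inRange(hsv,(0,0,100),(180,60,255));g[:,:248]=0;g[:,272:]=0;g[:144]=0;g[190:]=0
ys,xs=np.nonzero(g);print('grip',xs.min(),xs.max(),ys.min(),ys.max())
print('top', [plane(P,(u,v),84).round(1) for u,v in((xs.min(),ys.min()),(xs.max()+1,ys.min()))])
# dock rail corners
for uv in((3,237),(88,221)):print(plane(P,uv,38).round(1))
print('pot',plane(P,(130,180),42))
E
```

```text
((259.0, 189.0), (100.0, 58.0), 90.0)
[230. 139.] [466.9 132.6  30. ]
[288. 139.] [484.5 198.6  30. ]
[288. 239.] [613.5 169.   30. ]
[230. 239.] [593.7  94.8  30. ]
grip 252 267 177 187
top [array([503.3, 150.2,  84. ]), array([507.5, 166.2,  84. ])]
[ 511.1 -185.5   38. ]
[518.7 -69.6  38. ]
pot [481.20711701   5.09828755  42.        ]
```

```bash
python3 -c "
from h import *
togo(499,159.3,48,-.258)"
python3 -m inch '[[85,0.01,0.015,0.09,0],[85,0.01,0.015,0.18,0],[85,0.01,0.015,0.27,0],[85,0.01,0.015,0.36,0],[85,0.01,0.015,0.45,0],[85,0.01,0.015,0.52,0],[85,0.01,0.015,0.58,0],[85,0.01,0.015,0.608,0]]'
python3 -c "
from h import *
togo(499,159.3,48,-.258)"
```

```text
t 2.15 tcp [502.5 152.9 230.8] head -0.2625 F [ 0.9 -1.9 -0.4] w 0.995 shares [0.0169 0.018  0.6095] -0.0043
clock: 3.15
tcp_pos: [498.0, 161.0, 47.8]
ee_rot: [-0.408, -3.113, 0.001]
wrist_force: [-0.3, -0.1, -0.5]
width: 0.997
gripper_force: 0.0
t 3.15 tcp [498.  161.   47.8] head -0.2609 F [-0.3 -0.1 -0.5] w 0.997 shares [-0.0045 -0.0046 -0.0006] -0.0028
```

```bash

python3 -m inch '[[85,-0.004,-0.005,0,0],[0,-0.004,-0.005,0,0],[0,-0.004,-0.005,0,0],[0,-0.004,-0.005,0,0],[0,-0.004,-0.005,0,0],[0,-0.004,-0.005,0,0],[0,-0.004,-0.005,0,0],[0,-0.004,-0.005,0,0]]'
python3 -c "
from h import *
P=camera_params('wrist');import pickle;
togo(499,159.3,48,-.258)"
```

```text
clock: 4.15
tcp_pos: [499.4, 159.3, 49.0]
ee_rot: [0.409, 3.115, 0.0]
wrist_force: [-1.2, 1.9, 3.5]
width: 0.177
gripper_force: 61.9
t 4.15 tcp [499.4 159.3  49. ] head -0.2609 F [-1.2  1.9  3.5] w 0.177 shares [ 0.0014 -0.0004  0.0035] -0.0028
```

```bash

python3 -m inch '[[0,0,0,-0.08,0],[0,0,0,-0.2,0],[0,0,-0.05,-0.33,0],[0,0.01,-0.15,-0.45,-0.04],[0,0.02,-0.27,-0.5,-0.08],[0,0.03,-0.4,-0.5,-0.12],[0,0.04,-0.52,-0.5,-0.16],[0,0.045,-0.6,-0.5,-0.186]]'
python3 - <<'E'
from h import *
import pickle
togo(440,-10,200,-.065)
im,P=snap('wrist','w2.png');pickle.dump(P,open('w2.pkl','wb'))
P=pickle.load(open('P.pkl','rb'))['top']
for uv in((280.3,193.3),(316,193.3),(280,205.5),(316,207)):print(plane(P,uv,38).round(1))
E
```

```text
clock: 5.15
tcp_pos: [439.0, -12.4, 198.5]
ee_rot: [-0.103, -3.139, 0.0]
wrist_force: [0.0, 0.4, -2.4]
width: 0.175
gripper_force: 60.9
t 5.15 tcp [439.  -12.4 198.5] head -0.0658 F [ 0.   0.4 -2.4] w 0.175 shares [-0.0027  0.0083 -0.005 ] -0.0007
[564.3 -96.3  38. ]
[ 561.4 -221.    38. ]
[521.5 -93.8  38. ]
[ 513.4 -218.6   38. ]
```

View pics/w2.png

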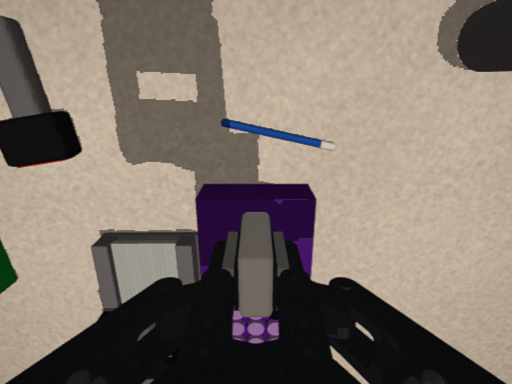

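The carrier is held squarely between the fingers. The dock's open end is to its left, at rows 232–310 and columns 95–197. I'll crop in on that region.

```bash
python3 - <<'E'
from h import *
import pickle
a=cv2.imread('pics/w2.png')
cv2.imwrite('pics/w2c.png',cv2.resize(a[220:320,80:210],None,fx=6,fy=6,interpolation=cv2.INTER_CUBIC))
P=pickle.load(open('w2.pkl','rb'));T=P['camera_from_world'];print(-T[:3,:3].T@T[:3,3])
E
```

```text
[356.51346287  -7.44922746 340.87834163]
```

View pics/w2c.png

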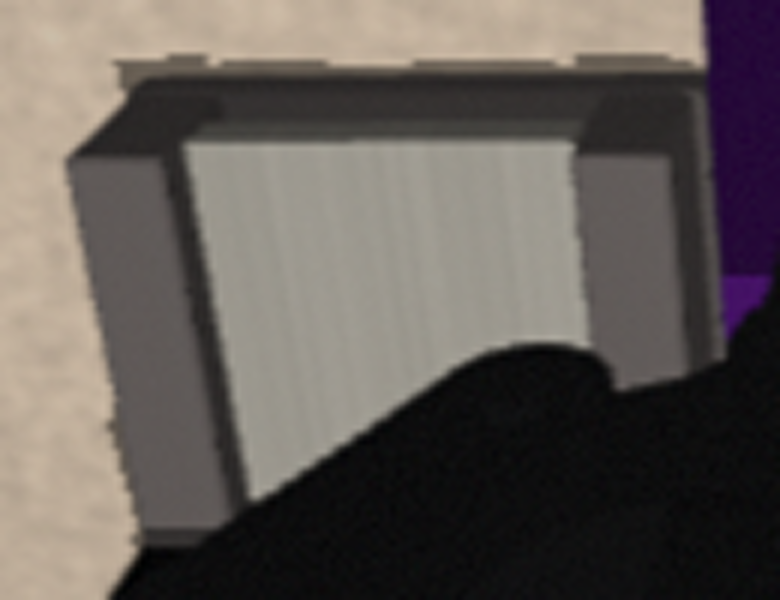

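The crop shows the rail tops. The left one has front corners (68,158) and (163,155), and the right one (578,155) and (668,152). Their edges run down-image.

```bash
python3 - <<'E'
from h import *
import pickle
P=pickle.load(open('w2.pkl','rb'))
q=lambda x,y:plane(P,(80+x/6,220+y/6),38)[:2]
L={'outR':[(68,158),(138,525)],'inR':[(163,155),(225,500)],'inL':[(578,155),(590,345)],'outL':[(668,152),(689,365)]}
for k,v in L.items():
    A,B=q(*v[0]),q(*v[1]);d=B-A;print(k,A.round(1),B.round(1),np.arctan2(d[1],d[0]).round(4))
f=[q(*L[k][0]) for k in L];d=f[3]-f[0];print('front heading',np.arctan2(-d[0],d[1]).round(4),'inner mid',((f[1]+f[2])/2).round(1),'outer mid',((f[0]+f[3])/2).round(1))
E
```

```text
outR [ 518.5 -212. ] [ 606.6 -218.8] -0.0779
inR [ 519.1 -193.2] [ 601.4 -199. ] -0.0701
inL [ 524.5 -111.9] [ 568.2 -116.2] -0.0973
outL [525.  -94.2] [574.4 -96.6] -0.0495
front heading -0.0549 inner mid [ 521.8 -152.5] outer mid [ 521.8 -153.1]
```

```bash
python3 -c "
from h import *
togo(494,-152,115,-.068)"
python3 -m inch '[[0,-0.03,-0.06,0,0],[0,-0.06,-0.12,0,0],[0,-0.1,-0.2,0,0],[0,-0.14,-0.28,0,0],[0,-0.16,-0.36,0.02,0],[0,-0.16,-0.43,0.1,0],[0,-0.155,-0.455,0.2,0],[0,-0.152,-0.463,0.278,0]]'
python3 -c "
from h import *
togo(494,-152,115,-.068)"
```

```text
t 5.2 tcp [438.5 -13.9 198.5] head -0.065 F [ 0.1 -0.7 -1.7] w 0.177 shares [-0.2147 -0.447   0.2783] 0.0028
clock: 6.2
tcp_pos: [475.6, -153.0, 113.8]
ee_rot: [-0.105, -3.138, -0.001]
wrist_force: [0.6, -0.0, -3.5]
width: 0.177
gripper_force: 60.9
t 6.2 tcp [ 475.6 -153.   113.8] head -0.0669 F [ 0.6 -0.  -3.5] w 0.177 shares [-0.0611  0.0075 -0.0042] 0.001
```

```bash
python3 - <<'E'
from h import *
import pickle
im,P=snap('wrist','w3.png');pickle.dump(P,open('w3.pkl','wb'))
a=cv2.imread('pics/w3.png')[170:340,130:390]
cv2.imwrite('pics/c3.png',cv2.resize(a,None,fx=3,fy=3,interpolation=cv2.INTER_CUBIC))
E
```

```text
(no output)
```

View pics/c3.png

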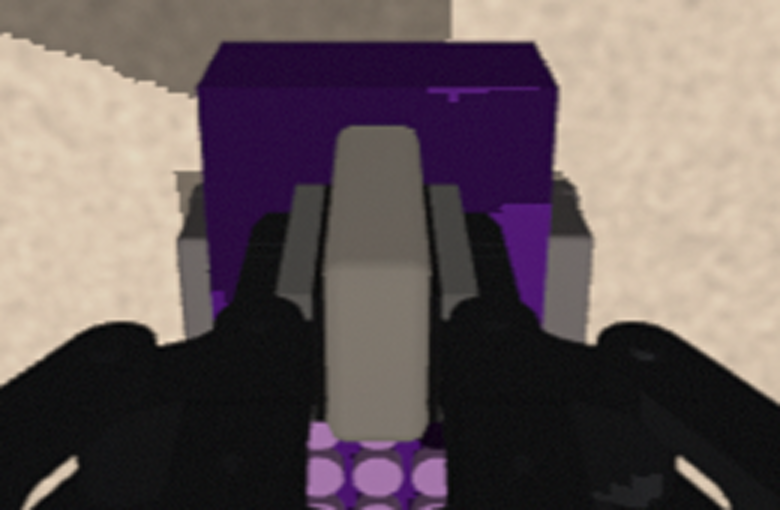

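The view shows the carrier centred over the bay. The rail outer front corners are at crop (178,238) and (592,238), and the carrier's tail top corners at (200,88) and (557,88).

```bash
python3 - <<'E'
from h import *
import pickle
P=pickle.load(open('w3.pkl','rb'))
q=lambda x,y,z:plane(P,(130+x/3,170+y/3),z)[:2]
a,b=q(178,238,38),q(592,238,38);c,d=q(200,88,95.3),q(557,88,95.3)
m=(a+b)/2;n=(c+d)/2;h=np.array([np.cos(.068),-np.sin(.068)]);l=np.array([-h[1],h[0]])
print(a,b,m,c,d,n,'carrier lateral off (dock +y)',(n-m)@l,'tail ahead of front',(n-m)@h)
f=lambda p,q:np.arctan2(-(q-p)[0],(q-p)[1])
print('head dock',f(a,b),'carrier',f(c,d))
s=readout.read_state();print((s['tcp_pos'][:2]-m)@h,(s['tcp_pos'][:2]-m)@l)
E
```

```text
[ 517.93973527 -212.70324448] [525.88883472 -95.46026038] [ 521.91428499 -154.08175243] [ 452.13143553 -186.71378054] [ 456.89256952 -116.51957586] [ 454.51200253 -151.6166782 ] carrier lateral off (dock +y) -2.1204466184543356 tail ahead of front -67.41400432391494
head dock -0.06769661030579016 carrier -0.06772428963430083
-47.55215382909232 -1.7204206553725496
```

```bash

python3 -m inch '[[0,0,0.007,0.03,0],[0,0,0.007,0.055,0],[0,-0.03,0.007,0.055,0],[0,-0.08,0.007,0.055,0],[0,-0.13,0.007,0.055,0],[0,-0.18,0.007,0.055,0],[0,-0.23,0.007,0.055,0],[0,-0.275,0.007,0.055,0]]'
python3 -c "
from h import *
togo(616.7-60*.9977,-160.5+60*.068,92,-.068)"
```

```text
clock: 7.25
tcp_pos: [560.0, -156.1, 99.6]
ee_rot: [0.103, 3.139, -0.001]
wrist_force: [0.2, 0.2, -2.7]
width: 0.18
gripper_force: 60.9
t 7.25 tcp [ 560.  -156.1   99.6] head -0.0658 F [ 0.2  0.2 -2.7] w 0.18 shares [ 0.0105 -0.0017  0.0253] 0.0021
```

```bash

python3 -m inch '[[0,0,0,0.01,0],[0,0,0,0.02,0],[0,0,0,0.025,0],[0,0,0,0.027,0],[0,0,0,0.029,0],[0,0,0,0.031,0],[0,0,0,0.033,0],[0,0,0,0.033,0]]'
```

```text
clock: 8.25
tcp_pos: [558.7, -156.3, 90.2]
ee_rot: [0.104, 3.139, -0.001]
wrist_force: [-9.5, 1.0, 11.5]
width: 0.176
gripper_force: 63.0
```

```bash
python3 -c "
from h import *
togo(0,0,0,-.068);print(readout.read_state()['wrist_torque'])"
python3 -m inch '[[0,0,0,-0.001,0],[0,0,0,-0.002,0],[0,-0.002,0,-0.002,0],[0,-0.004,0,-0.002,0],[0,-0.006,0,-0.002,0],[0,-0.008,0,-0.002,0],[0,-0.01,0,-0.002,0],[0,-0.01,0,-0.002,0]]'
python3 -c "
from h import *
togo(0,0,0,-.068);print(readout.read_state()['wrist_torque'])"

```

```text
t 8.25 tcp [ 558.7 -156.3   90.2] head -0.0661 F [-9.5  1.  11.5] w 0.176 shares [1.893  0.397  0.2992] 0.0018
[0.16507393 0.95807178 0.10273218]
clock: 9.25
tcp_pos: [561.8, -156.5, 90.5]
ee_rot: [0.104, 3.139, -0.001]
wrist_force: [-5.5, -0.6, 5.9]
width: 0.177
gripper_force: 62.3
t 9.25 tcp [ 561.8 -156.5   90.5] head -0.0662 F [-5.5 -0.6  5.9] w 0.177 shares [1.9035 0.3969 0.2997] 0.0017
[ 0.0081118   0.55090312 -0.00856063]
```

```bash

python3 -m inch '[[0,-0.002,0,0,0],[0,-0.004,0,0,0],[0,-0.006,0,0,0],[0,-0.008,0,0,0],[0,-0.01,0,0,0],[0,-0.01,0,0,0],[0,-0.01,0,0,0],[0,-0.01,0,0,0]]'
python3 -m inch '[[0,-0.002,0,0,0],[0,-0.004,0,0,0],[0,-0.006,0,0,0],[0,-0.008,0,0,0],[0,-0.01,0,0,0],[0,-0.01,0,0,0],[0,-0.01,0,0,0],[0,-0.01,0,0,0]]'

```

```text
clock: 10.25
tcp_pos: [564.8, -156.7, 90.5]
ee_rot: [0.104, 3.139, -0.001]
wrist_force: [-4.7, -0.0, 6.5]
width: 0.181
gripper_force: 62.4
clock: 11.25
tcp_pos: [567.8, -156.9, 90.5]
ee_rot: [0.104, 3.139, -0.001]
wrist_force: [-5.8, -0.0, 6.7]
width: 0.182
gripper_force: 62.4
```

```bash

python3 -m inch '[[0,-0.002,0,0,0],[0,-0.004,0,0,0],[0,-0.006,0,0,0],[0,-0.008,0,0,0],[0,-0.01,0,0,0],[0,-0.01,0,0,0],[0,-0.01,0,0,0],[0,-0.01,0,0,0]]'

```

```text
clock: 12.25
tcp_pos: [570.9, -157.1, 90.1]
ee_rot: [0.104, 3.139, -0.001]
wrist_force: [-3.0, 0.5, 5.3]
width: 0.179
gripper_force: 62.2
```

```bash

python3 -m inch '[[0,-0.002,0,0,0],[0,-0.004,0,0,0],[0,-0.006,0,0,0],[0,-0.008,0,0,0],[0,-0.01,0,0,0],[0,-0.01,0,0,0],[0,-0.01,0,0,0],[0,-0.01,0,0,0]]'

```

```text
clock: 13.25
tcp_pos: [573.6, -157.1, 89.6]
ee_rot: [-0.104, -3.14, -0.0]
wrist_force: [0.7, -0.2, -3.3]
width: 0.178
gripper_force: 61.1
```

```bash

python3 -m inch '[[0,-0.003,0,0,0],[0,-0.003,0,0.004,0],[0,-0.003,0,0.008,0],[0,-0.003,0,0.012,0],[0,-0.003,0,0.016,0],[0,-0.003,0,0.02,0],[0,-0.003,0,0.022,0],[0,-0.003,0,0.022,0]]'

```

```text
clock: 14.25
tcp_pos: [574.8, -157.2, 83.2]
ee_rot: [0.104, 3.139, -0.0]
wrist_force: [4.2, -1.5, -1.4]
width: 0.18
gripper_force: 61.2
```

```bash

python3 -m inch '[[0,-0.003,0,0,0],[0,-0.003,0,0.005,0],[0,-0.003,0,0.01,0],[0,-0.003,0,0.015,0],[0,-0.003,0,0.017,0],[0,-0.003,0,0.018,0],[0,-0.003,0,0.018,0],[0,-0.003,0,0.018,0]]'

```

```text
clock: 15.25
tcp_pos: [575.3, -157.2, 78.2]
ee_rot: [-0.104, -3.14, -0.0]
wrist_force: [-3.9, 1.9, 6.0]
width: 0.18
gripper_force: 62.4
```

```bash

python3 -m inch '[[0,0,0,0.003,0],[0,0,0,0.007,0],[0,0,0,0.011,0],[0,0,0,0.015,0],[0,0,0,0.019,0],[0,0,0,0.022,0],[0,0,0,0.024,0],[0,0,0,0.024,0]]'

```

```text
clock: 16.25
tcp_pos: [575.3, -157.1, 71.3]
ee_rot: [-0.104, -3.14, -0.0]
wrist_force: [-5.8, 2.0, 9.2]
width: 0.181
gripper_force: 62.9
```

```bash

python3 -m inch '[[0,0,0,0.001,0],[0,0,0,0.002,0],[0,0,0,0.003,0],[0,0,0,0.004,0],[0,0,0,0.005,0],[0,0,0,0.005,0],[0,0,0,0.005,0],[0,0,0,0.005,0]]'

```

```text
clock: 17.25
tcp_pos: [575.4, -157.1, 70.9]
ee_rot: [0.103, 3.14, -0.0]
wrist_force: [-11.7, 4.5, 21.7]
width: 0.173
gripper_force: 64.8
```

```bash
python3 - <<'E'
from h import *
snap('wrist','w4.png');snap('scene','s4.png')
a=cv2.resize(cv2.imread('pics/w4.png')[170:340,130:390],None,fx=1.5,fy=1.5)
b=cv2.resize(cv2.imread('pics/s4.png')[110:280,120:350],None,fx=1.5,fy=1.5)
cv2.imwrite('pics/c4.png',np.hstack([a,b[:255]]))
togo(0,0,0,0)
E
```

```text
t 17.35 tcp [ 575.4 -157.1   70.9] head -0.0658 F [-11.    4.7  21.2] w 0.176 shares [1.9483 0.3964 0.2361] -0.0629
```

View pics/c4.png

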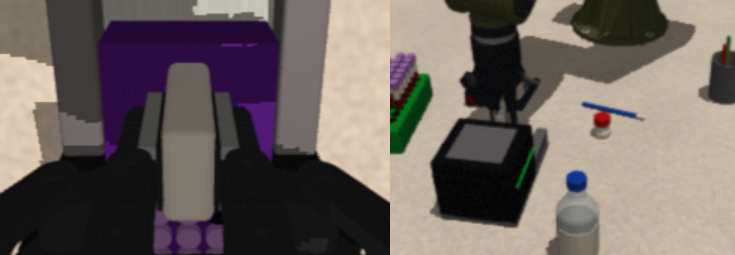

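The carrier sits level between the rails, at about columns 100–278 of the left panel. It is still gripped, and the pot, pen and bottle in view have not moved. The bed is at its hard stop with about 24 N on it, so I'm handing in.

```bash
python3 -c "
from h import *
print(r.finish_job())"
```

```text
the job is handed in; nothing more can be done
None
```

The carrier's slot is on the pin and it lies flat, with the bed pressed to its hard stop under about 24 N and the grip still held; I handed the job in at about 17 s, and the verdict was not shown.

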